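Find the heavy side of a shaker flywheel by feel and hold it down

ROBOT

A 6-joint arm with a two-finger parallel gripper is mounted at the origin on the work surface. World frame = base frame: x ahead of the robot, y to its left, z up, the work surface at z = 0. Lengths are in m, angles in rad, forces in N, time in s.
With the tool pointing down it reaches from about 0.35 to 0.8 m from the base axis. Payload 7.3 kg.
Tool frame: the origin (TCP) lies between the finger pads; the fingertips stand 25 mm ahead of it and the grasp point (between the pads) lies 6 mm ahead of it (r.tip_extent is the distance from the TCP to the fingertips, in m); z points along the fingers, y is the line along which they close (so a half turn about z gives the same grasp; the last joint's range is limited). The gripper opens to 85 mm and grips with 20 to 120 N. Pads are 22 mm wide; open, the fingers measure 114 mm over their backs; the gripper's body (76 mm by 85 mm) begins 54 mm behind the grasp point. The pads swing forward as they close: fully open they stand 13 mm farther back than shut.
Start: joints at [-1.285, 0.342, 1.524, -0, 1.275, -0.146], TCP at [0.22, -0.477, 0.256] pointing down, gripper open.
Joint ranges: [-2.53, 2.53], [-0.77, 2.02], [0.04, 2.7], [-1, 4.14], [0.28, 2.66], [-3.11, 3.11]. Speed limits (rad/s): [2.57, 2.57, 3.14, 3.14, 3.14, 3.14].

INTERFACE

Orientations are given as a unit quaternion [x, y, z, w].
In Python, from workcell import r, command_gripper, optics gives the robot as it stands. The module is installed in compiled form; this text tells all that it offers. Calls block until the motion is done:
- r.reach(position, orientation): joint-space move of the TCP to a pose.
- r.move_straight(position, orientation=None, speed=0.15, max_force=None): straight line of the TCP; orientation=None keeps the orientation; speed is the mean speed in m/s. With max_force (N) it stops when the force on the tool has changed by that much, and returns True; else False.
- r.movej(angles): joint-space move.
- command_gripper(opening, force=None): finger opening in m; force is the grip in N (None keeps the last); returns when the fingers have stopped.
- r.hold(seconds).
- r.solve_ik(position, orientation): joint angles nearest the present ones, or None.
- r.read_state(): the state.
- optics.get_image(name): name is "side" or "top"; returns (picture, depth): 400x640x3 uint8, red, green, blue; 400x640 float32, m along the optical axis (not along the pixel's ray), 0 where there is no reading.
- optics.camera_model(name): a dict with "K" (3x3 intrinsics, pixels), "R" (3x3) and "t" (3): a world point X has camera coordinates R X + t. Camera axes: x right, y down, z forward; pixel columns grow to the right and rows downward; lengths in m; the calibration is good to about 2 mm. A picture is of the moment at which its call begins. camera_model takes no time and is no camera call.
A pose or a line that the arm cannot do raises r.PlanningError and nothing moves.
- r.finish_job(): hands the job in; it is judged then, once.
The state is a dict: "time_s": time; "joint_positions": joint angles; "dq": joint speeds; "tau": joint torques, N m; "eef_pos": TCP position; "eef_rot": TCP orientation; "contact_force": force on the tool from outside, world axes, zero at the start; "torque": the same for the moment, N m; "grip_width": finger opening in m; "grip_force": force on a finger pad.
Only numpy, scipy, OpenCV 4.12 (cv2) and the standard library are available. Lean on these libraries where they do the work, as an engineer would, in place of code of your own. Each camera call takes 0.05 s, during which the arm holds its last target. There are 200 camera calls.

TASK

Pull the drive tray of the flask shaker out to its stop. Then wind the flywheel round by its red crank grip, at least one whole turn either way, to feel where the weight hidden inside it sits, and bring that heavy side to the bottom. Finish still gripping the crank grip with the wheel steady and its heavy side straight down and the tray still out, ready for a colleague to fit the locking pin; leave the other things on the bench where they are.

Things in the scene. Friction and masses are not known exactly. Their poses are not given: they have to be found in the camera images.
- shaker: white sheet-steel shaker housing, fixed to the bench, 200 deep (x), 270 wide (y), 200 high, front open. Origin: bottom middle of its open front (face at x = 0). x points to the closed back (x = 200), y to its left, z up; turned up to 0.2 rad about z. The entries below use this 'housing frame', mm.
- tray (a joint): how far the tray is pulled out of the housing, m: 0 fully in (start), 0.195 at its stop. It slides along the housing's -x; it takes a pull of about 18 N and stays where it is left. Tray floor 20 above the bench, front lip (under the pull bar) 42. Hard pushes on the crank can shift it a few mm.
- tray_pull (a point): middle of the tray's pull handle: a yellow round bar 14 thick, 124 long, along the housing's y on two posts, its centre 85 above the bench. With the tray in it is at x = -75, y = 0 (75 in front of the front face). The space above, before and behind it is free.
- flywheel (a joint): angle of the flywheel, rad, about a level axle along y; counts whole turns, endless both ways; -1 to 1 at the start. 0: crank grip straight above the axle; growing: the top goes towards +x (to the housing). Constant bearing friction of 0.28 N m (+0.01 per rad/s) exceeds the imbalance: it stays where it is left, never swings down by itself.
- wheel_hub (a point): point on the axle line abreast of the crank grip: 120 above the bench, y = 45, x = 60 with the tray in (inside the housing), -135 with it at its stop; then 135 are free from the axle to the housing's face and 135 to the pull bar. The aluminium wheel is 120 across and spans y = -55 to -15, the bearing block beyond it.
- wheel_face (a point): middle of the wheel's +y face, y = -15. A lead slug hidden in the wheel makes one side heavy: 0.17 to 0.23 N m when that side is level with the axle. Turning takes friction plus this where the heavy side is lifted, less where it sinks. Where it sits round the wheel differs each time, cannot be seen or read, and has nothing to do with the crank (itself balanced).
- crank_grip: red crank grip: a sleeve 20 across, 80 long, along y (y = 8 to 88), turning freely on its pin, so a gripper can keep its direction while winding. Origin: middle of the sleeve, 36 from the axle line, on a circle 84 to 156 above the bench; the wheel's face is 63 from it. Its orientation has no use.
- flask: bystander, loose: small conical glass flask, 90 high, 64 across (mm). Origin: underside at its middle.
- beaker: bystander, loose: glass beaker, 85 high, 68 across (mm). Origin: underside at its middle.
- amber_bottle: bystander, loose: amber reagent bottle with black cap, 120 high, 60 across (mm). Origin: underside at its middle.
- clamp: bystander, loose: aluminium clamp with a steel rod, lying, 26 high, about 190 long (mm). Origin: underside at its middle.
- dish: bystander, loose: shallow glass dish, 90 across, 14 high (mm). Origin: underside at its middle.
- boss: bystander, loose: green boss head on a steel rod, lying, 24 high, 160 long (mm). Origin: underside at its middle.

How it is judged:
By the outcome, as a careful person would: the job done as asked, in the order asked, and still so for the second after the job is handed in, while the arm keeps its last pose, push and grip.
It also fails if it takes over 72 s, if anything falls off the work surface, if the arm or the gripper's body presses on something with over 40 N, if the wrist force passes 120 N, or if a joint passes its speed limit or range.

## Working session

There is one attempt and no reset: what is moved stays moved. The work goes in short steps, each a Python script; the robot and the scene stay as the last script left them, time stands still between calls to the robot, and variables do not carry over. Pictures are saved under pics/ and viewed, at most 10 in all, crops included, and the job is handed in when it is done.

```bash
mkdir -p pics; python3 - <<'E'
from workcell import r,optics
import cv2,numpy as np
for n in("side","top"):
    p,d=optics.get_image(n); cv2.imwrite(f"pics/{n}0.png",p[...,::-1]); np.save(f"pics/{n}0.npy",d)
    m=optics.camera_model(n); print(n,m["K"].tolist(),m["R"].round(3).tolist(),m["t"])
print(r.read_state())
E
```

```text
side [[479.4023221882363, 0.0, 323.2239903332442], [0.0, 479.4023221882363, 190.59569112004016], [0.0, 0.0, 1.0]] [[0.94, -0.341, 0.016], [-0.188, -0.557, -0.809], [0.285, 0.757, -0.588]] [-0.55230686  0.19588264  1.35770058]
top [[452.41288232826776, 0.0, 312.7684128104334], [0.0, 452.41288232826776, 202.22796096850078], [0.0, 0.0, 1.0]] [[0.021, -1.0, 0.001], [-0.982, -0.021, -0.19], [0.19, 0.004, -0.982]] [-0.0181343   0.58698386  1.42147084]
{'time_s': 0.1, 'joint_positions': array([-1.28502195e+00,  3.42646882e-01,  1.52490288e+00, -1.84998485e-07,
        1.27538563e+00, -1.46001041e-01]), 'dq': array([ 0.00078919, -0.0011544 , -0.0030383 , -0.00056533, -0.001928  ,
        0.00106154]), 'tau': array([ 2.63497655e-03, -4.34444976e+01, -2.46491736e+01, -1.71501651e-04,
        4.60866155e-03,  1.79034123e-05]), 'eef_pos': array([ 0.21963514, -0.4765071 ,  0.25570512]), 'eef_rot': array([ 9.76786393e-01,  2.14214593e-01, -4.69698063e-05, -6.69723821e-04]), 'contact_force': array([-0.2424351 ,  0.35983098,  0.23013923]), 'torque': array([-0.03253919, -0.02300077, -0.04221435]), 'grip_force': 0.0, 'grip_width': 0.085098837576727}
```

View pics/side0.png

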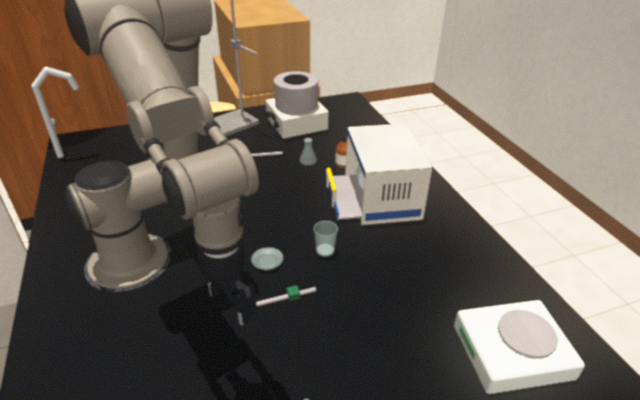

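View pics/top0.png

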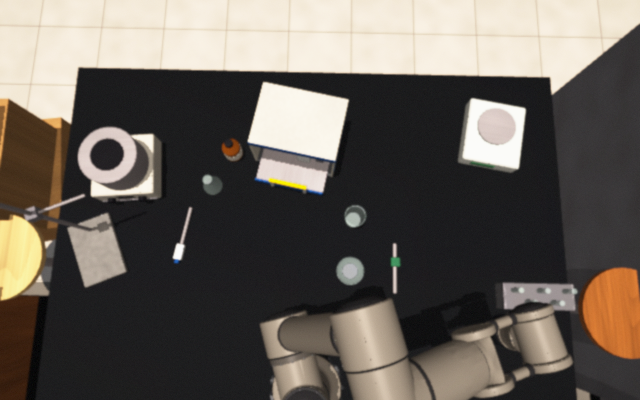

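The side view shows the housing near (390,170) and the yellow bar near (332,180). In the top view the bar is at about (288,184) and the roof corners are (262,84), (349,98), (335,160) and (248,146). Next I triangulate the bar and fit the roof.

```bash
cat > h.py <<'E'
import numpy as np,cv2
from workcell import r,optics,command_gripper
def world(n,uv,z):
    m=optics.camera_model(n);uv=np.atleast_2d(uv).astype(float)
    c=np.c_[uv,np.ones(len(uv))]@np.linalg.inv(m["K"]).T*np.asarray(z).reshape(-1,1)
    return (c-m["t"])@m["R"]
def tri(a,b):
    P=[optics.camera_model(n) for n in("side","top")];P=[m["K"]@np.c_[m["R"],m["t"]] for m in P]
    X=cv2.triangulatePoints(P[0],P[1],np.float64(a).reshape(2,1),np.float64(b).reshape(2,1)).ravel();return X[:3]/X[3]
E
python3 - <<'E'
from h import *
C={}
for n,box in(("side",(300,360,150,240)),("top",(240,340,160,210))):
    p=cv2.imread(f"pics/{n}0.png");d=np.load(f"pics/{n}0.npy")
    h=cv2.cvtColor(p,cv2.COLOR_BGR2HSV)
    m=(h[...,0]>20)&(h[...,0]<35)&(h[...,1]>150)&(h[...,2]>100)
    k=np.zeros_like(m);k[box[2]:box[3],box[0]:box[1]]=1;m&=k
    v,u=np.nonzero(m);uv=np.c_[u,v].astype(float);c=uv.mean(0)
    ax=np.linalg.svd(uv-c,full_matrices=False)[2][0];s=(uv-c)@ax
    e=[c+ax*s.min(),c+ax*s.max()];C[n]=(c,e)
    X=world(n,uv,d[v,u]);print(n,len(uv),c,e,"depthmed",np.median(X,0),X.min(0),X.max(0))
    if n=="top":
        g=X[np.abs(X[:,2]-np.median(X[:,2]))<.01];print("dir",np.linalg.svd(g-g.mean(0))[2][0],g.mean(0))
        v,u=np.mgrid[70:200,230:360];v=v.ravel();u=u.ravel();R=world(n,np.c_[u,v],d[v,u]);R=R[(R[:,2]>.185)&(R[:,2]<.215)]
        print("roof",cv2.minAreaRect(np.float32(R[:,:2])),R[:,2].mean())
        print(cv2.boxPoints(cv2.minAreaRect(np.float32(R[:,:2]))))
print("tri",tri(C["side"][0],C["top"][0]))
for i in(0,1):
  for j in(0,1):print(i,j,tri(C["side"][1][i],C["top"][1][j]))
d=np.load("pics/top0.npy")
for nm,uv in dict(flask=(209,184),bottle=(232,148),beaker=(354,216),dish=(350,271),boss=(395,262),clamp=(183,235)).items():
    print(nm,world("top",uv,d[uv[1],uv[0]]).round(3))
E
```

```text
side 109 [330.63302752 178.26605505] [array([327.86984199, 166.79055083]), array([333.71571563, 191.06845281])] depthmed [0.64043568 0.08235726 0.09110641] [ 0.62265362  0.01181174 -0.00332652] [0.7093     0.27519789 0.09694934]
top 156 [287.46153846 183.71153846] [array([268.8712692 , 179.57911272]), array([305.29440043, 187.67560035])] depthmed [0.63971477 0.07661875 0.09002116] [0.62356808 0.02018854 0.04166727] [0.65828165 0.13658337 0.09922989]
dir [-0.19884806 -0.97998688 -0.00922806] [0.6396263  0.07698978 0.09001749]
roof ((0.8114458322525024, 0.045108817517757416), (0.2703641951084137, 0.20565448701381683), 78.61854553222656) 0.19995985688584486
[[ 0.68396384 -0.06712301]
 [ 0.88557416 -0.10770687]
 [ 0.9389278   0.15734065]
 [ 0.7373175   0.19792451]]
tri [0.63955717 0.07701204 0.08950757]
0 0 [0.65152362 0.1367259  0.09396563]
0 1 [0.60683178 0.01769865 0.17751225]
1 0 [ 0.67996856  0.14859992 -0.02075691]
1 1 [0.62910394 0.01967732 0.08063166]
flask [[0.636 0.332 0.077]]
bottle [[0.753 0.261 0.097]]
beaker [[ 0.553 -0.145  0.006]]
dish [[ 0.37  -0.133  0.002]]
boss [[ 0.401 -0.277  0.024]]
clamp [[0.475 0.42  0.022]]
```

```bash
cat >> h.py <<'E'
YAW=-0.199; O=np.array([.7133,.0635,0])
X=np.array([np.cos(YAW),np.sin(YAW),0]);Y=np.array([-np.sin(YAW),np.cos(YAW),0]);Z=np.array([0,0,1.])
def P(x,y,z): return O+X*x+Y*y+Z*z
def Q(a): return np.array([np.cos(a/2),np.sin(a/2),0,0])
def H(p): d=np.asarray(p)-O; return np.array([d@X,d@Y,d[2]])
E
python3 - <<'E'
from h import *
for a in(np.pi/2+YAW,-np.pi/2+YAW):
    for p in(P(-.075,0,.22),P(-.075,0,.091),P(-.27,0,.091),P(-.135,.05,.09),P(-.135,.05,.26)):
        print(a,p.round(3),np.round(r.solve_ik(p,Q(a)),2))
E
```

```text
1.3717963267948965 [0.64  0.078 0.22 ] [ 0.    0.59  1.22 -0.    1.33  0.2 ]
1.3717963267948965 [0.64  0.078 0.091] [ 0.    0.71  1.37 -0.    1.06  0.2 ]
1.3717963267948965 [0.449 0.117 0.091] [ 0.09  0.45  1.9  -0.    0.79  0.29]
1.3717963267948965 [0.591 0.139 0.09 ] [ 0.11  0.66  1.49 -0.    1.    0.3 ]
1.3717963267948965 [0.591 0.139 0.26 ] [ 0.11  0.49  1.28 -0.    1.37  0.3 ]
-1.7697963267948966 [0.64  0.078 0.22 ] [ 0.    0.59  1.22 -0.    1.33 -2.94]
-1.7697963267948966 [0.64  0.078 0.091] [ 0.    0.71  1.37 -0.    1.06 -2.94]
-1.7697963267948966 [0.449 0.117 0.091] [ 0.09  0.45  1.9  -0.    0.79 -2.85]
-1.7697963267948966 [0.591 0.139 0.09 ] [ 0.11  0.66  1.49 -0.    1.   -2.84]
-1.7697963267948966 [0.591 0.139 0.26 ] [ 0.11  0.49  1.28 -0.    1.37 -2.84]
```

```bash
python3 - <<'E'
from h import *
q=Q(np.pi/2+YAW)
def show(t):
    s=r.read_state();print(t,round(s["time_s"],2),H(s["eef_pos"]).round(4),"w",round(s["grip_width"],4),"F",[round(float(s["contact_force"]@v),1) for v in(X,Y,Z)],"gf",round(s["grip_force"],1))
r.reach(P(-.075,0,.21),q);show("above")
print(r.move_straight(P(-.075,0,.091),q,.15,max_force=15));show("down")
command_gripper(0,80);show("grip")
if .008<r.read_state()["grip_width"]<.02:
    h=H(r.read_state()["eef_pos"])
    print(r.move_straight(P(h[0]-.18,h[1],h[2]),q,.12,max_force=60));show("pulled")
    print(r.move_straight(P(h[0]-.21,h[1],h[2]),q,.03,max_force=35));show("stop")
    for n in("side","top"):
        p,d=optics.get_image(n); cv2.imwrite(f"pics/{n}1.png",p[...,::-1]); np.save(f"pics/{n}1.npy",d)
E
```

```text
above 2.58 [-0.0747 -0.0011  0.2101] w 0.0855 F [-0.0, -0.4, -0.8] gf 0.0
False
down 3.52 [-0.0743  0.      0.0921] w 0.0854 F [-1.0, 0.2, 0.5] gf 0.0
grip 4.19 [-0.0746  0.      0.0914] w 0.0117 F [0.9, 0.1, 2.2] gf 77.9
False
pulled 5.84 [-0.2509 -0.0004  0.0915] w 0.0115 F [14.3, -3.9, -10.9] gf 78.2
True
stop 6.61 [-0.2698 -0.0005  0.0914] w 0.0117 F [2.0, -0.9, -0.5] gf 82.0
```

View pics/top1.png

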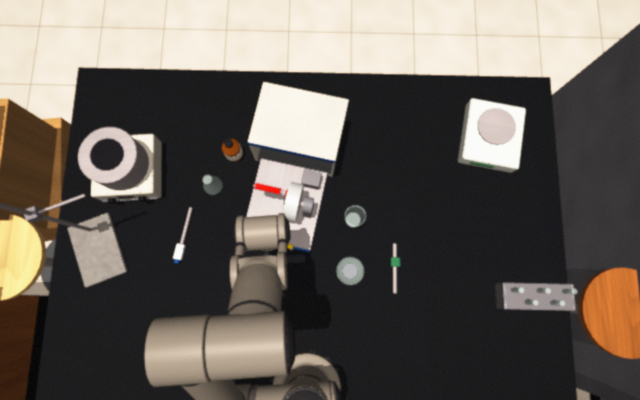

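View pics/side1.png

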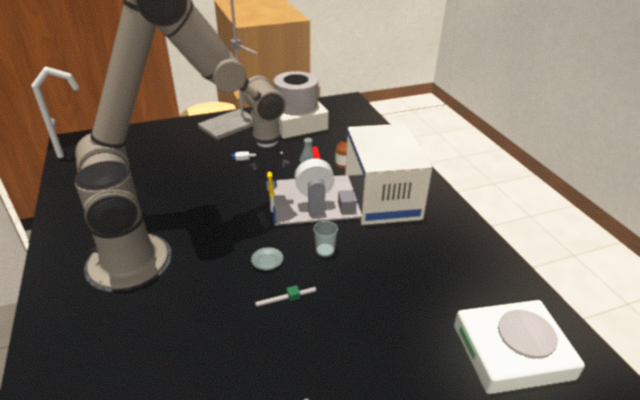

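The tray moved 195 mm and is at its stop. The red crank grip shows at top (268,188) and side (316,153). Next I locate it.

```bash
python3 - <<'E'
from h import *
C={}
for n,box in(("side",(300,335,135,180)),("top",(245,300,175,205))):
    p=cv2.imread(f"pics/{n}1.png");d=np.load(f"pics/{n}1.npy")
    b,g,rr=[p[...,i].astype(int) for i in range(3)]
    m=(rr>110)&(g<90)&(b<90);k=np.zeros_like(m);k[box[2]:box[3],box[0]:box[1]]=1;m&=k
    v,u=np.nonzero(m);W=np.array([H(w) for w in world(n,np.c_[u,v],d[v,u])])
    c=np.array([u.mean(),v.mean()]);C[n]=c
    print(n,len(u),c,np.median(W,0).round(4),W.min(0).round(3),W.max(0).round(3))
    if n=="top":
        g=W[(W[:,2]>W[:,2].max()-.02)]; print(len(g),g.mean(0))
    # wheel points
print(H(tri(C["side"],C["top"])))
s=np.load("pics/side1.npy");v,u=np.mgrid[130:230,270:360];v=v.ravel();u=u.ravel()
d=np.load("pics/top1.npy");v2,u2=np.mgrid[170:230,270:330];v2=v2.ravel();u2=u2.ravel()
W=np.array([H(w) for w in world("top",np.c_[u2,v2],d[v2,u2])]);g=W[(W[:,2]>.165)&(W[:,2]<.2)&(W[:,0]>-.2)&(W[:,0]<-.06)]
print("wheel top",g.mean(0),g.min(0),g.max(0))
E
```

```text
side 83 [315.53012048 151.87951807] [-0.1164  0.0563  0.1595] [-0.302 -1.255 -0.004] [-0.068  0.358  0.966]
top 147 [267.93197279 188.70068027] [-0.1188  0.0441  0.1599] [-0.383 -0.153 -0.003] [-0.077  0.121  1.507]
1 [-0.38343263 -0.15307462  1.50697949]
[-0.11874237  0.04509323  0.16386185]
wheel top [-0.1359897  -0.03448123  0.17501195] [-0.17921987 -0.05455355  0.16510333] [-0.09291502  0.03003178  0.18646165]
```

```bash
cat >> h.py <<'E'
q=Q(np.pi/2+YAW)
def show(t):
    s=r.read_state();print(t,round(s["time_s"],2),H(s["eef_pos"]).round(4),"w",round(s["grip_width"],4),"F",[round(float(s["contact_force"]@v),1) for v in(X,Y,Z)],"gf",round(s["grip_force"],1))
def wind(a0,a1,n,C,y,log,R=.036,speed=.06,mf=45):
    """C=(x,z) of TCP circle centre, log rows: t, commanded angle, TCP x,z, Fx,Fz, Fy"""
    for a in np.linspace(a0,a1,n+1)[1:]:
        hit=r.move_straight(P(C[0]+R*np.sin(a),y,C[1]+R*np.cos(a)),q,speed,max_force=mf)
        s=r.read_state();h=H(s["eef_pos"]);f=s["contact_force"]
        log.append([s["time_s"],a,h[0],h[2],f@X,f@Z,f@Y])
        if hit: print("HIT",a);return False
    return True
def fit(L,C,R=.036):
    L=np.array(L);th=np.unwrap(np.arctan2(L[:,2]-C[0],L[:,3]-C[1]));return L,th
E
python3 - <<'E'
from h import *
command_gripper(.05);h=H(r.read_state()["eef_pos"])
r.move_straight(P(h[0],h[1],.24),q,.25)
C=(-.135,.126);y=.05
r.move_straight(P(-.118,y,.24),q,.25);show("above")
print(r.move_straight(P(-.118,y,.1577),q,.12,max_force=12));show("at")
command_gripper(0,40);show("grip")
w=r.read_state()["grip_width"]
if .012<w<.024:
    h=H(r.read_state()["eef_pos"]);a=np.arctan2(h[0]-C[0],h[2]-C[1]);print("angle",a,"rad",np.hypot(h[0]-C[0],h[2]-C[1]))
    L=[];wind(a,a+np.pi/2,9,C,y,L);show("end")
    np.save("log1.npy",L)
    for l in L: print(np.round(l,4), "Ft %.1f Fr %.1f"%(l[4]*np.cos(l[1])-l[5]*np.sin(l[1]),l[4]*np.sin(l[1])+l[5]*np.cos(l[1])))
for n in("side","top"):
    p,d=optics.get_image(n); cv2.imwrite(f"pics/{n}2.png",p[...,::-1]); np.save(f"pics/{n}2.npy",d)
E
```

```text
above 8.69 [-0.1191  0.0497  0.2384] w 0.05 F [-0.2, -0.6, 0.1] gf 0.0
False
at 9.53 [-0.1177  0.0501  0.1587] w 0.0501 F [1.1, 0.1, 0.8] gf 0.0
grip 9.91 [-0.1175  0.0501  0.1587] w 0.0187 F [0.4, 0.4, 4.9] gf 39.1
angle 0.4923450015964016 rad 0.037070377554217784
end 12.23 [-0.104   0.0501  0.1085] w 0.0186 F [0.2, 3.3, -1.8] gf 39.2
[10.1667  0.6669 -0.1125  0.1554 -1.5508  7.0602 -0.7408] Ft -5.6 Fr 4.6
[10.425   0.8414 -0.1078  0.151  -1.0725  6.4922 -0.192 ] Ft -5.6 Fr 3.5
[10.6833  1.0159 -0.1039  0.1457  0.4667  4.4985  0.4361] Ft -3.6 Fr 2.8
[10.9417  1.1905 -0.1011  0.1397  0.4147  3.5372  0.9559] Ft -3.1 Fr 1.7
[11.2     1.365  -0.0993  0.1334  3.0598  1.3199  0.9558] Ft -0.7 Fr 3.3
[11.4583  1.5395 -0.0988  0.1269  3.063  -1.366   2.3691] Ft 1.5 Fr 3.0
[11.7167  1.7141 -0.0994  0.1205  3.3691 -1.9358  2.5245] Ft 1.4 Fr 3.6
[11.975   1.8886 -0.1012  0.1142  1.9874 -2.2774  3.5478] Ft 1.5 Fr 2.6
[12.2333  2.0631 -0.104   0.1085  0.203  -1.8338  3.2636] Ft 1.5 Fr 1.0
```

```bash
cat > w2.py <<'E'
from h import *
import sys
C=(-.135,.126);y=.05;d=int(sys.argv[1]);n=int(sys.argv[2]);v=float(sys.argv[3]);a=float(sys.argv[4])
L=[]
for i in range(n):
    a+=d*np.radians(10)
    hit=r.move_straight(P(C[0]+.036*np.sin(a),y,C[1]+.036*np.cos(a)),q,v,max_force=45)
    row=[]
    for k in range(2):
        s=r.read_state();h=H(s["eef_pos"]);f=s["contact_force"];fx,fz=f@X,f@Z
        row+=[fx*np.cos(a)-fz*np.sin(a),fx*np.sin(a)+fz*np.cos(a)]
        if k==0:r.hold(.05)
    ah=np.arctan2(h[0]-C[0],h[2]-C[1])
    L.append([a,ah,np.hypot(h[0]-C[0],h[2]-C[1])*1e3,*row]);print(np.round(L[-1],2))
    if hit: print("HIT");break
np.save(sys.argv[5],L);show("end");print("a",a)
th=np.array(L)[:,0]
for c in(3,5):
    A=np.c_[np.ones(len(L)),np.sin(th),np.cos(th)];s,res,*_=np.linalg.lstsq(A,np.array(L)[:,c],rcond=None)
    print(s,"amp",np.hypot(*s[1:]),"res",np.sqrt(res/len(L)),"phi",np.arctan2(s[2],s[1]))
E
python3 w2.py 1 36 .025 2.0631 logp.npy
```

```text
[ 2.24  2.23 35.56 -2.37 -4.82 -0.83 -6.19]
[ 2.41  2.41 35.41 -0.53 -7.26 -0.44 -8.18]
[ 2.59  2.58 35.29 -0.53 -9.26 -0.52 -8.13]
[ 2.76  2.74 35.14  0.07 -8.43 -0.31 -8.67]
[ 2.940e+00  2.910e+00  3.504e+01  1.000e-02 -7.610e+00  5.600e-01
 -8.020e+00]
[ 3.11  3.09 34.98  0.06 -7.45  0.41 -8.17]
[ 3.280e+00 -3.010e+00  3.495e+01 -2.000e-02 -7.640e+00 -4.400e-01
 -8.090e+00]
[ 3.46 -2.84 34.94  0.31 -7.33 -0.72 -8.03]
[ 3.63 -2.66 34.95  0.18 -7.53 -0.18 -6.93]
[ 3.81 -2.48 35.02  0.04 -6.86 -0.12 -7.48]
[ 3.98 -2.31 35.14 -0.18 -5.66 -0.07 -6.03]
[ 4.16 -2.14 35.26 -0.55 -6.01 -1.22 -6.34]
[ 4.33 -1.96 35.42 -1.27 -5.36 -2.25 -5.28]
[ 4.51 -1.8  35.58 -1.85 -5.7  -2.03 -5.11]
[ 4.68 -1.63 35.76 -2.61 -5.62 -2.87 -5.38]
[ 4.86 -1.47 35.94 -4.45 -6.04 -4.23 -6.31]
[ 5.03 -1.31 36.12 -5.3  -6.44 -5.28 -7.47]
[ 5.2  -1.16 36.29 -5.85 -6.78 -6.43 -6.66]
[  5.38  -1.02  36.43 -11.17  -7.67 -11.06  -8.41]
[  5.55  -0.86  36.52 -10.14  -3.01 -10.    -3.44]
[  5.73  -0.72  36.58 -11.1    1.54 -11.68   0.77]
[  5.9   -0.56  36.55 -13.86   7.03 -14.33   6.12]
[  6.08  -0.38  35.82 -14.09   7
[... 294 characters left out ...]
  21.3 ]
[  7.12   0.7   43.36 -46.33  22.17 -46.21  22.18]
[  7.3    0.83  43.14 -56.44  13.96 -56.07  13.27]
[  7.47   1.1   32.6  -21.14 -10.36 -21.75 -10.76]
[  7.65   1.35  30.88 -11.47 -14.7  -13.28 -13.52]
[  7.82   1.59  30.31  -5.84 -15.8   -5.88 -14.94]
[  8.     1.8   30.97  -0.48 -13.78  -1.23 -14.32]
[ 8.17  1.95 33.21  0.53 -7.93  0.27 -8.44]
[ 8.35  2.05 35.69 -5.49 -2.18 -5.07 -1.93]
end 28.53 [-0.1033  0.0502  0.1096] w 0.019 F [0.7, 1.9, 5.4] gf 47.4
a 8.34628530717958
[ -9.51141841  -6.53897286 -12.2252734 ] amp 13.86417958727536 res [8.83285177] phi -2.0619518561032946
[ -9.72982393  -6.49403276 -12.36326303] amp 13.965054035243037 res [8.76661365] phi -2.0544537987694405
```

```bash
python3 - <<'E'
from h import *
I=[]
for n,b in(("side",(240,440,80,240)),("top",(200,400,80,240))):
    p,d=optics.get_image(n);np.save(f"pics/{n}3.npy",d);cv2.imwrite(f"pics/{n}3.png",p[...,::-1]);o=cv2.imread(f"pics/{n}2.png")
    for k in(o,p[...,::-1]): I.append(cv2.resize(k[b[2]:b[3],b[0]:b[1]],(375,300),interpolation=cv2.INTER_CUBIC))
cv2.imwrite("pics/c3.png",np.vstack([np.hstack(I[:2]),np.hstack(I[2:])]))
s=r.read_state();print(s["joint_positions"],s["eef_rot"],q,s["torque"])
E
```

```text
[9.03505695e-02 6.78425299e-01 1.37983231e+00 1.30729517e-04
 1.08274464e+00 2.89048136e-01] [7.73774076e-01 6.33461592e-01 2.76756457e-04 1.17839227e-04] [0.77385049 0.63336831 0.         0.        ] [ 0.3398442  -0.11234059  0.11732241]
```

View pics/c3.png

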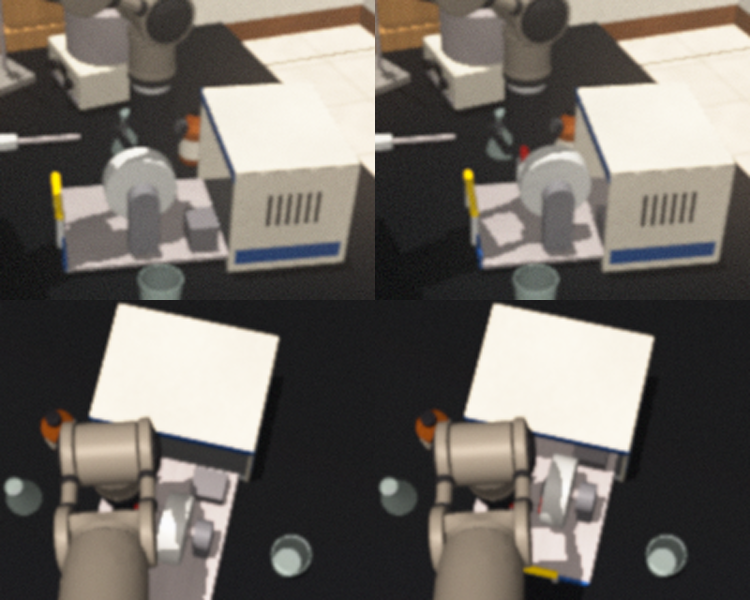

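The tray has moved back in by several cm. I measure by how much, and where the wheel and grip are now.

```bash
python3 - <<'E'
from h import *
for k in(2,3):
    p=cv2.imread(f"pics/side{k}.png");d=np.load(f"pics/side{k}.npy")
    h=cv2.cvtColor(p,cv2.COLOR_BGR2HSV)
    for nm,m in(("yel",(h[...,0]>20)&(h[...,0]<35)&(h[...,1]>150)&(h[...,2]>80)),("red",((h[...,0]<8)|(h[...,0]>172))&(h[...,1]>140)&(h[...,2]>60))):
        z=np.zeros_like(m);z[120:200,255:345]=1;v,u=np.nonzero(m&z)
        if len(u):
            W=np.array([H(w) for w in world("side",np.c_[u,v],d[v,u])]);print(k,nm,len(u),np.median(W,0).round(4),u.min(),u.max(),v.min(),v.max())
    d=np.load(f"pics/top{k}.npy");v2,u2=np.mgrid[150:230,270:330];v2=v2.ravel();u2=u2.ravel()
    W=np.array([H(w) for w in world("top",np.c_[u2,v2],d[v2,u2])]);g=W[(W[:,2]>.160)&(W[:,2]<.2)&(W[:,0]>-.25)&(W[:,0]<-.03)&(W[:,1]<-.01)&(W[:,1]>-.06)]
    if len(g): print("wheel top",len(g),np.median(g,0).round(4),g.min(0).round(3),g.max(0).round(3), g[g[:,2]>.172].mean(0))
E
```

```text
2 yel 128 [-0.2708  0.0223  0.0897] 266 273 171 196
wheel top 380 [-0.1376 -0.0349  0.1753] [-0.182 -0.055  0.16 ] [-0.089 -0.013  0.186] [-0.13466301 -0.03389711  0.17763936]
3 yel 108 [-0.2038  0.0154  0.0905] 286 294 170 194
3 red 25 [-0.1048  0.0606  0.1191] 317 321 157 163
wheel top 358 [-0.0741 -0.0342  0.1757] [-0.116 -0.054  0.16 ] [-0.03  -0.014  0.187] [-0.06958109 -0.03415547  0.17772796]
```

The tray slid 66 mm in: near the top, my lagging push on the crank exceeded the tray's friction. The grip is still held, so I pull the tray back out through the grip at axle height, where the pull is purely radial.

```bash
python3 - <<'E'
from h import *
y=.05
r.move_straight(P(-.106,y,.1265),q,.08,max_force=30);show("level")
print(r.move_straight(P(-.165,y,.1265),q,.06,max_force=45));show("mid")
print(r.move_straight(P(-.180,y,.1265),q,.03,max_force=30));show("stop")
h=H(r.read_state()["eef_pos"])
r.move_straight(P(h[0],y,.1265),q,.03);show("relaxed")
p,d=optics.get_image("side");hh=cv2.cvtColor(p,cv2.COLOR_RGB2HSV)
m=(hh[...,0]>20)&(hh[...,0]<35)&(hh[...,1]>150)&(hh[...,2]>80);z=np.zeros_like(m);z[140:220,240:345]=1;v,u=np.nonzero(m&z)
print("bar",len(u),np.median([H(w) for w in world("side",np.c_[u,v],d[v,u])],0))
cv2.imwrite("pics/side4.png",p[...,::-1])
E
```

```text
level 29.01 [-0.1047  0.0501  0.1272] w 0.0183 F [5.9, 3.0, 2.7] gf 47.0
False
mid 30.14 [-0.161   0.05    0.1272] w 0.0188 F [14.2, 2.3, -4.4] gf 46.6
False
stop 30.79 [-0.1707  0.05    0.1279] w 0.0189 F [33.2, 2.6, -13.6] gf 46.3
relaxed 31.25 [-0.1703  0.05    0.1268] w 0.0187 F [2.8, 3.0, 3.5] gf 47.4
bar 124 [-0.27061829  0.01693535  0.08949116]
```

```bash
cat > w3.py <<'E'
from h import *
import sys
C=(-.1345,.127);y=.05;a,b,n,v=map(float,sys.argv[1:5])
L=[]
for t in np.linspace(a,b,int(n)+1)[1:]:
    hit=r.move_straight(P(C[0]+.036*np.sin(t),y,C[1]+.036*np.cos(t)),q,v,max_force=40)
    s=r.read_state();h=H(s["eef_pos"]);f=s["contact_force"];fx,fz=f@X,f@Z
    ah=np.arctan2(h[0]-C[0],h[2]-C[1]);ah+=2*np.pi*round((t-ah)/2/np.pi)
    L.append([t,ah,np.hypot(h[0]-C[0],h[2]-C[1])*1e3,fx*np.cos(ah)-fz*np.sin(ah),fx*np.sin(ah)+fz*np.cos(ah),fx,fz])
    if hit or fx<-17.5: print("STOP",hit,fx);break
np.save(sys.argv[5],L);np.set_printoptions(suppress=True,linewidth=150);print(np.round(L,2));show("end")
E
python3 w3.py -1.5708 0.8727 14 .03 f1.npy
```

```text
[[ -1.4   -1.42  35.06  -5.79  -9.74   8.78  -7.16]
 [ -1.22  -1.26  34.21  -9.16 -15.69  12.1  -13.56]
 [ -1.05  -1.1   33.48 -10.18 -22.02  14.93 -19.12]
 [ -0.87  -0.95  32.9  -10.72 -27.11  15.75 -24.53]
 [ -0.7   -0.81  32.36 -11.99 -30.66  14.   -29.79]
 [ -0.52  -0.68  31.91 -12.7  -31.43   9.94 -32.4 ]
 [ -0.35  -0.54  31.4  -12.15 -27.85   4.04 -30.11]
 [ -0.17  -0.39  30.92 -12.19 -22.05  -2.94 -25.03]
 [  0.    -0.21  30.54 -10.77 -16.13  -7.25 -17.99]
 [  0.17  -0.    30.34 -10.39 -11.07 -10.37 -11.09]
 [  0.35   0.21  30.35  -8.05  -8.43  -9.64  -6.56]
 [  0.52   0.43  30.59  -8.25  -7.03 -10.42  -3.  ]
 [  0.7    0.64  31.09  -6.89  -6.11  -9.18  -0.82]
 [  0.87   0.84  31.74  -6.53  -6.3   -9.05   0.65]]
end 36.33 [-0.1109  0.0501  0.1482] w 0.0186 F [-9.1, 3.3, 0.7] gf 47.2
```

```bash
sed -i 's/C=(-.1345,.127)/C=(-.1345,.1225)/' w3.py; python3 w3.py 0.743 5.1 25 .032 f2.npy
```

```text
[[ 0.92  0.9  34.96 -5.05  1.62 -1.89  4.95]
 [ 1.09  1.08 35.11 -4.63  2.31 -0.16  5.17]
 [ 1.27  1.26 35.34 -4.82  1.02 -0.51  4.9 ]
 [ 1.44  1.44 35.56 -2.87  0.35 -0.02  2.89]
 [ 1.61  1.62 35.8  -2.07  0.75  0.85  2.03]
 [ 1.79  1.8  36.03 -0.72  1.59  1.71  0.35]
 [ 1.96  1.97 36.25 -1.21  3.01  3.24 -0.04]
 [ 2.14  2.14 36.46 -2.05  3.56  4.1  -0.21]
 [ 2.31  2.32 36.66 -1.09  4.31  3.89 -2.14]
 [ 2.49  2.5  36.84 -1.11  4.83  3.77 -3.22]
 [ 2.66  2.69 37.02 -1.21  5.51  3.49 -4.43]
 [ 2.83  2.88 37.16 -0.05  4.82  1.32 -4.63]
 [ 3.01  3.05 37.28 -0.21  3.03  0.49 -3.  ]
 [ 3.18  3.22 37.33 -0.55  2.27  0.38 -2.3 ]
 [ 3.36  3.39 37.4  -0.37  1.02  0.11 -1.08]
 [ 3.53  3.55 37.32  0.16  0.93 -0.52 -0.79]
 [ 3.71  3.72 37.25  0.39  1.58 -1.19 -1.12]
 [ 3.88  3.89 37.13 -0.47  1.31 -0.54 -1.28]
 [ 4.05  4.05 36.99 -0.35  0.58 -0.25 -0.64]
 [ 4.23  4.22 36.81 -0.44  0.42 -0.17 -0.58]
 [ 4.4   4.39 36.63 -1.53  1.19 -0.65 -1.82]
 [ 4.58  4.56 36.41 -2.18  0.65 -0.32 -2.25]
 [ 4.75  4.73 36.22 -3.85 -1.26  1.18 -3.88]
 [ 4.93  4.9  35.99 -5.01 -3.1   2.1  -5.5 ]
 [ 5.1   5.07 35.79 -5.24 -3.97  1.91 -6.29]]
end 44.87 [-0.1681  0.0499  0.1349] w 0.0185 F [1.9, 5.7, -6.3] gf 46.3
```

```bash
python3 w3.py 5.05 1.60 20 .032 f3.npy; python3 - <<'E'
import numpy as np
f1,f2,f3=[np.load(f"f{i}.npy") for i in(1,2,3)]
def prep(f,f1=False):
    x=(f[:,2]*1e-3)*np.sin(f[:,1])
    th=np.arcsin(np.clip(x/.036,-1,1)) if f1 else f[:,1]
    return th,f[:,5]*np.cos(th)-f[:,6]*np.sin(th)
a,A=prep(f1,True);b,B=prep(f2);c,D=prep(f3)
for nm,th,F,d in(("fwd all",np.r_[a,b],np.r_[A,B],np.ones(39)),("fwd f2",b,B,np.ones(25)),("both",np.r_[a,b,c],np.r_[A,B,D],np.r_[np.ones(39),-np.ones(20)]),("f2f3",np.r_[b,c],np.r_[B,D],np.r_[np.ones(25),-np.ones(20)]),("rev",c,D,-np.ones(20))):
    # Ft = -d*f + S sin th + K cos th ( = A sin(th+phi))
    M=np.c_[-d,np.sin(th),np.cos(th)];s=np.linalg.lstsq(M,F,rcond=None)[0];phi=np.arctan2(s[2],s[1])
    print(nm,s.round(2),"A",np.hypot(*s[1:]).round(2),"rms",np.std(M@s-F).round(2),"theta_final",(np.pi-phi)%(2*np.pi))
g=np.linspace(1.7,5,20);hs=(np.interp(g,b,B)+np.interp(g,c[::-1],D[::-1]))/2
M=np.c_[np.sin(g),np.cos(g)];s=np.linalg.lstsq(M,hs,rcond=None)[0];print("halfsum",s,np.hypot(*s),(np.pi-np.arctan2(s[1],s[0]))%(2*np.pi),hs.round(1))
E
```

```text
[[  4.88   4.87  36.01  -1.28  -1.57   1.34  -1.51]
 [  4.7    4.7   36.24   1.34   1.42  -1.44   1.32]
 [  4.53   4.53  36.44   1.22   2.1   -2.29   0.82]
 [  4.36   4.36  36.66   2.37   1.26  -2.     1.79]
 [  4.19   4.19  36.84   3.42   2.55  -3.92   1.69]
 [  4.01   4.03  36.99   4.28   2.81  -4.88   1.53]
 [  3.84   3.86  37.16   5.59   1.15  -4.96   2.82]
 [  3.67   3.7   37.25   6.57   0.55  -5.86   3.02]
 [  3.5    3.54  37.32   7.56   0.7   -7.23   2.31]
 [  3.32   3.39  37.37   9.28  -0.78  -8.81   3.02]
 [  3.15   3.24  37.4    8.8   -1.78  -8.59   2.6 ]
 [  2.98   3.09  37.36  11.27  -1.45 -11.34   0.82]
 [  2.81   2.94  37.27  10.89   0.93 -10.47  -3.13]
 [  2.64   2.78  37.15  10.74   4.36  -8.52  -7.87]
 [  2.46   2.61  36.95  11.43   7.25  -6.17 -12.05]
 [  2.29   2.42  36.72  11.28  10.22  -1.71 -15.12]
 [  2.12   2.22  36.5   10.55   9.68   1.35 -14.25]
 [  1.95   2.02  36.26   9.74   6.64   1.75 -11.66]
 [  1.77   1.83  36.03   8.08   4.04   1.84  -8.84]
 [  1.6    1.64  35.79   6.1    1.91   1.46  -6.22]]
end 51.76 [-0.0988  0.0501  0.1199] w 0.0187 F [1.5, 4.7, -6.2] gf 46.3
fwd all [ 4.03  0.44 -4.9 ] A 4.92 rms 1.12 theta_final 4.622697670993773
fwd f2 [ 3.11  0.09 -3.28] A 3.28 rms 0.74 theta_final 4.686132446075216
both [ 3.97  1.51 -5.19] A 5.41 rms 1.5 theta_final 4.429787535975674
f2f3 [ 3.96  1.61 -5.05] A 5.3 rms 1.62 theta_final 4.403938145948763
rev [ 3.34  3.48 -6.69] A 7.54 rms 0.63 theta_final 4.232052294861126
halfsum [ 1.7159369  -5.09788067] 5.3789243154367 4.387703027176058 [ 2.6  3.8  4.1  4.5  5.   5.1  5.   5.4  5.5  4.2  4.3  3.7  3.1  2.2
  1.7  0.9 -0.1 -0.9 -2.5 -3.2]
```

```bash
sed -i 's/C=(-.1345,.1225)/C=(-.1345,.1213)/' w3.py; python3 w3.py 1.66 3.9 9 .06 f4.npy; python3 w3.py 3.9 4.85 5 .014 f5.npy; python3 w3.py 4.85 4.05 4 .014 f6.npy
python3 - <<'E'
import numpy as np
def prep(n,zc):
    f=np.load(f"f{n}.npy");x=f[:,2]*np.sin(f[:,1]);z=f[:,2]*np.cos(f[:,1])+zc
    th=np.unwrap(np.arctan2(x,z));th+=2*np.pi*round((f[0,1]-th[0])/2/np.pi);return th,f[:,5]*np.cos(th)-f[:,6]*np.sin(th)
b,B=prep(2,1.2);c,D=prep(3,1.2)
g=np.linspace(1.7,4.85,20);hs=(np.interp(g,b,B)+np.interp(g,c[::-1],D[::-1]))/2
for M in(np.c_[np.sin(g),np.cos(g)],np.c_[np.sin(g),np.cos(g),np.ones(20)]):
    s=np.linalg.lstsq(M,hs,rcond=None)[0];print(s,np.hypot(*s[:2]),(np.pi-np.arctan2(s[1],s[0]))%(2*np.pi),np.std(M@s-hs))
for n in(5,6):print(*[x.round(2) for x in prep(n,0)])
E
```

```text
[[ 1.91  1.94 35.83  1.73 -0.28 -0.89 -1.51]
 [ 2.16  2.19 35.92  2.4  -1.64 -2.72 -1.01]
 [ 2.41  2.43 35.99  0.97 -0.35 -0.96 -0.37]
 [ 2.66  2.68 36.06  0.98 -1.41 -1.51  0.83]
 [ 2.9   2.92 36.13  1.5  -1.3  -1.74  0.95]
 [ 3.15  3.17 36.18  2.07 -0.53 -2.06  0.58]
 [ 3.4   3.41 36.23  2.17  0.06 -2.11  0.52]
 [ 3.65  3.66 36.24  3.2  -0.11 -2.73  1.67]
 [ 3.9   3.91 36.29  3.36  0.65 -2.88  1.85]]
end 54.52 [-0.1596  0.05    0.0951] w 0.0188 F [-2.9, 4.7, 1.9] gf 47.1
[[ 4.09  4.07 36.24 -3.27  2.09  0.28 -3.87]
 [ 4.28  4.26 36.26 -4.56  1.54  0.62 -4.77]
 [ 4.47  4.44 36.24 -5.8   0.43  1.13 -5.71]
 [ 4.66  4.63 36.26 -6.73 -0.04  0.61 -6.71]
 [ 4.85  4.81 36.24 -7.28 -0.68 -0.01 -7.31]]
end 57.73 [-0.1706  0.0499  0.1247] w 0.0188 F [-0.0, 6.1, -7.3] gf 46.4
[[ 4.65  4.66 36.2   4.38  3.21 -3.43  4.21]
 [ 4.45  4.46 36.2   5.85  2.18 -3.56  5.13]
 [ 4.25  4.26 36.27  6.83  2.02 -4.79  5.28]
 [ 4.05  4.07 36.27  7.7   0.73 -5.21  5.72]]
end 60.39 [-0.1635  0.05    0.0995] w 0.0186 F [-5.2, 3.8, 5.7] gf 47.6
[ 1.73122569 -5.18448664] 5.465898292423398 4.3901067173472255 0.3604194949063772
[ 1.8427065  -4.35380776  0.66002844] 4.727706551881082 4.312009836624332 0.22656693081556764
[4.07 4.26 4.44 4.63 4.81] [-3.27 -4.56 -5.8  -6.73 -7.28]
[4.66 4.46 4.26 4.07] [4.38 5.85 6.83 7.7 ]
```

The slow two-way readings cross zero cleanly at θ = 4.45, with an amplitude of about 0.21 N m. That is where the heavy side is down.

```bash
python3 w3.py 4.06 4.465 3 .03 f7.npy; python3 - <<'E'
from h import *
r.hold(.3);show("held")
h=H(r.read_state()["eef_pos"]);print(np.arctan2(h[0]+.1345,h[2]-.1213)+2*np.pi)
p,d=optics.get_image("side");hh=cv2.cvtColor(p,cv2.COLOR_RGB2HSV)
m=(hh[...,0]>20)&(hh[...,0]<35)&(hh[...,1]>150)&(hh[...,2]>80);z=np.zeros_like(m);z[140:220,240:345]=1;v,u=np.nonzero(m&z)
print("bar",len(u),np.median([H(w) for w in world("side",np.c_[u,v],d[v,u])],0))
cv2.imwrite("pics/side5.png",p[...,::-1])
E
```

```text
[[ 4.19  4.19 36.25  0.33  1.98 -1.88 -0.7 ]
 [ 4.33  4.32 36.26 -1.66  0.84 -0.14 -1.85]
 [ 4.46  4.45 36.24 -2.21  0.87 -0.26 -2.36]]
end 61.33 [-0.1695  0.0499  0.1119] w 0.0184 F [-0.3, 5.7, -2.4] gf 46.8
held 61.63 [-0.1695  0.0499  0.1119] w 0.0187 F [-1.7, 5.5, -2.5] gf 46.8
4.449700890290602
bar 125 [-0.27065986  0.02172118  0.09000479]
```

View pics/side5.png

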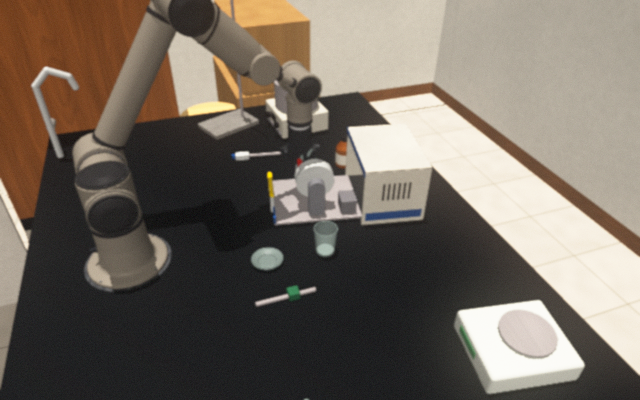

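The picture shows the tray out, with the bar at (270,185) as after the first pull. The grip is held at about (300,160), and the bystanders I can see stand where they did.

```bash
python3 -c "
from workcell import r
print(r.finish_job())"
```

```text
the job is handed in; nothing more can be done
None
```

I handed the job in at about 62 s with the tray at its stop, the flywheel wound past one full turn, its heavy side down (crank at 4.45 rad) and the crank grip still held; on the first winding try the tray slid 66 mm back in with up to about 58 N on the tool, so I pulled it out again and rewound.

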